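# Size a muddler in the graded bamboo holder

### The job

Size the dark wooden muddler in the bamboo holder with the three graded holes: push it right down through the largest hole until its foot is close to the table, lift it out again, then step down and put it through the middle hole, the smallest one it passes cleanly. Lower it there without dropping it until it stands upright on the table inside the hole, let go and move clear. Leave the steel and the white muddlers standing where they are.

Things in the scene. Friction and masses are not known exactly. Their poses are not given: they have to be found in the camera images.
- dark_muddler: To be sized: a round rod of dark brown wood with a thin brass band near its foot, 24 mm in diameter, 125 mm tall, standing upright on its flat foot on the table. Origin: centre of the foot's underside; z points up along it. The foot tapers over its lowest 10 mm to 18 mm in diameter; the shaft is straight up to 119 mm, so it can be gripped across at a height of about 100 mm from any side. 40 to 85 g.
- holder: Bamboo hole gauge, fixed, any yaw: plate 200 (x) by 85 (y) mm, top face 50 mm and underside 38 mm above the table, on an 8 mm wall at each short end, open beneath. Origin: below the plate's centre at table height, z up. Three round through holes in a row at y = 0: largest, diameter 52, at x = -62; middle, 36, at x = +4; smallest, 15 (too small for the dark muddler), at x = +56 mm.
- steel_muddler: Bystander: shiny steel muddler with a black band, 18 mm in diameter, 125 mm tall, standing upright on its flat foot on the table. Origin: centre of the foot's underside; z points up along it. Not to be disturbed.
- white_muddler: Bystander: white plastic muddler with a grey band, 30 mm in diameter, 125 mm tall, standing upright on its flat foot on the table. Origin: centre of the foot's underside; z points up along it. Not to be disturbed.
Mind the look-alikes: they are no part of the job. What is shaped like the dark_muddler but green is not meant. Of the things shaped like the holder, the wooden one is meant.

How it is judged:
By the outcome, as a careful person would: the job done as asked, in the order asked, and still so for the second after the job is handed in, with the robot touching nothing.
It also fails if it takes over 48 s, if anything falls off the work surface, if the arm or the gripper's body presses on something with over 40 N, if the wrist force passes 120 N, or if a joint passes its speed limit or range.

### The arm

A 7-joint arm with a two-finger parallel gripper is mounted at the origin on the work surface. World frame = base frame: x ahead of the robot, y to its left, z up, the work surface at z = 0. Lengths are in m, angles in rad, forces in N, time in s.
With the tool pointing down it reaches from about 0.4 to 0.9 m from the base axis. Payload 5.5 kg.
Tool frame: the origin (TCP) lies at the very end of the fingers, on their centre line; the grasp point (between the pads) lies 19 mm behind it; x points along the fingers, y is the direction in which the jaws open and shut, and the axes are right-handed (so a half turn about x gives the same grasp; the last joint's range is limited). The gripper opens to 92 mm and grips with 3 to 60 N. Pads are 19 mm wide; open, the fingers measure 130 mm over their backs; the gripper's body (75 mm by 190 mm) begins 47 mm behind the grasp point.
Start: joints at [1.382, 0.501, -0.427, 1.55, 0.221, 1.138, -0.21], TCP at [0.284, -0.585, 0.227] pointing down, gripper open.
Joint ranges: [-2.88, 2.88], [-0.31, 2.03], [-1.54, 1.56], [0.2, 2.42], [-1.41, 4.55], [0.19, 2.02], [-2.57, 2.57]. Speed limits (rad/s): [2.57, 2.57, 3.14, 3.14, 3.14, 3.14, 3.14].

### API

Orientations are given as a unit quaternion [x, y, z, w].
In Python, from workcell import readout, imaging, ticket gives the robot as it stands.
- The arm moves only by the shell command python3 -m pendant 'ROWS' [FORCE]. ROWS is JSON, a list that holds one entry, the list of rows, each a list of 7 numbers: the opening, from -1 (shut) to 1 (fully open), then the shift along the tool's x, y, z in mm, then the turn, a rotation vector about the tool's x, y, z in rad. In form: [[[jaw, x, y, z, wx, wy, wz], ...]]. A call has 1 to 12 rows; each row is the pose to reach, as a shift and turn from the pose commanded when the call began, along the tool's axes at that moment; what a row does not reach only later rows make up. A row lasts 1/12 s, in which the tool goes at most 41.7 mm and 7.16 degrees, less where a joint would pass 70% of its speed; a pose out of reach is approached as far as the arm can. A call with a gripper value outside its range is refused whole. The fingers move at their own pace and stop on an object; FORCE is the grip in N (left out, the last holds). Time passes only in rows, so rows that repeat a pose let the fingers close. It gives the time, the measured TCP pose, the force and the opening at its end, in the units of the state.
- readout.get_state(): the state, without advancing time (a new reading comes with each control period).
- imaging.get_image(name): name is "side" or "top" or "wrist"; returns the picture (400x640x3 uint8, red, green, blue); there is no depth.
- imaging.camera_model(name): a dict with "camera_matrix" (3x3 intrinsics, pixels), "position" and "orientation" of the camera in the world; the wrist camera has in their place "tool_from_camera" (4x4, takes a point from camera to tool coordinates, whose origin is the TCP and whose axes are the tool frame's). Camera axes: x right, y down, z forward; pixel columns grow to the right and rows downward; lengths in m; the calibration is good to about 2 mm. A picture is of the moment at which its call begins: read the wrist's pose just before it. camera_model takes no time and is no camera call.
- ticket.finish_job(): hands the job in, once; it reports no verdict.
Trained networks look in the newest picture that a camera, given by its name, has taken for a name from the list of things; names that differ only in an ending like _2 or _b are one class to them, and where a whole thing is asked for, a point or a joint stands for the part that bears it (a point fixed in the world has none). Each returns a list of dicts, best first, with "score" (0 to 1); they miss things now and then, are a little off and sometimes report something else, mostly with a low value. They report only what shows in the picture. A call takes as long as a camera call. They do not tell look-alikes from the thing itself.
- imaging.spot_in(target, camera): "xyz" ([x, y, z] in m, in world coordinates, good to about 4 mm: the middle of the surface that is visible of it).
- imaging.regions_of(target, camera): "pixels" (400x640 bool, what is visible of it).
- imaging.landmark_of(target, camera): "xyz" ([x, y, z] in m, in world coordinates, good to about 4 mm: a listed point, or the origin of a listed thing).
The state is a dict: "t": time; "q": joint angles; "joint_velocities": joint speeds; "joint_torque": joint torques, N m; "tcp_pos": TCP position; "tcp_rot": TCP orientation; "wrist_force": force on the tool from outside, world axes, zero at the start; "moment": the same for the moment, N m; "finger_gap": opening from 0.0 (shut) to 1.0 (fully open).
Only numpy, scipy, OpenCV 4.12 (cv2) and the standard library are available. Lean on these libraries where they do the work, as an engineer would, in place of code of your own. Each camera call takes 0.05 s, during which the arm holds its last target. There are 200 camera calls.

## Working session

There is one attempt and no reset: what is moved stays moved. The work goes in short steps, Python scripts to look and compute and a shell command to move; the robot and the scene stay as the last step left them, time stands still between calls to the robot, and variables do not carry over. Pictures are saved under pics/ and viewed, on a budget of 10 in all, crops included, one or two more only if the job needs it, and the job is handed in when it is done.

```bash
mkdir -p pics
cat > h.py <<'E'
import numpy as np,cv2
from workcell import readout,imaging,ticket
from scipy.spatial.transform import Rotation as R
def save(n,f,crop=None,s=1):
    im=imaging.get_image(n)
    if crop: a,b,c,d=crop; im=im[b:d,a:c]
    cv2.imwrite('pics/'+f,cv2.resize(im[:,:,::-1],None,fx=s,fy=s,interpolation=cv2.INTER_CUBIC))
def cam(n):
    m=imaging.camera_model(n); K=np.array(m['camera_matrix'])
    if 'position' in m: return K,R.from_quat(m['orientation']).as_matrix(),np.array(m['position'])
    s=readout.get_state(); T=np.array(m['tool_from_camera']); Q=R.from_quat(s['tcp_rot']).as_matrix()
    return K,Q@T[:3,:3],Q@T[:3,3]+s['tcp_pos']
def proj(n,P):
    K,Q,p=cam(n); c=(np.atleast_2d(P)-p)@Q; u=c@K.T; return u[:,:2]/u[:,2:]
def ray(n,uv,z):
    K,Q,p=cam(n); d=Q@np.linalg.solve(K,[uv[0],uv[1],1]); return p+d*(z-p[2])/d[2]
def tool(P):
    s=readout.get_state(); return R.from_quat(s['tcp_rot']).as_matrix().T@(np.array(P)-s['tcp_pos'])*1000
E
python3 - <<'E'
from h import *
np.set_printoptions(precision=4,suppress=True)
for n in('top','side'):
    save(n,n+'0.png')
    for t in('dark_muddler','holder','steel_muddler','white_muddler'):
        for d in imaging.landmark_of(t,n): print(n,t,round(d['score'],2),np.array(d['xyz']),proj(n,d['xyz'])[0])
s=readout.get_state();print(s['t'],s['tcp_pos'],R.from_quat(s['tcp_rot']).as_matrix(),s['finger_gap'])
E
```

```text
top dark_muddler 0.79 [ 0.6749 -0.135   0.0035] [392.7168 138.7971]
top dark_muddler 0.52 [ 0.6131 -0.1456  0.0016] [396.3672 162.6082]
top holder 0.94 [0.5795 0.1238 0.    ] [292.236  173.0984]
top holder 0.94 [0.5951 0.3746 0.0022] [195.4811 164.7053]
top holder 0.72 [0.3638 0.1425 0.0009] [282.5541 256.7772]
top steel_muddler 0.64 [ 0.5288 -0.2491 -0.0009] [435.7605 196.0345]
top white_muddler 0.76 [ 0.44   -0.1051  0.0036] [379.959  229.1915]
top white_muddler 0.28 [ 0.529  -0.2486 -0.0006] [435.6047 195.9458]
side dark_muddler 0.86 [ 0.6093 -0.143  -0.0008] [340.3436 135.7688]
side dark_muddler 0.57 [ 0.6745 -0.1347  0.003 ] [316.5919 125.2266]
side holder 0.9 [ 0.5918  0.377  -0.0018] [179.5034 291.4819]
side holder 0.88 [ 0.581   0.1223 -0.0057] [276.6716 210.0923]
side holder 0.85 [ 0.367   0.1366 -0.0019] [357.9509 267.5412]
side steel_muddler 0.52 [ 0.5247 -0.2477 -0.0032] [393.6325 128.3806]
0.5 [ 0.2838 -0.5847  0.2267] [[ 0.      0.4366 -0.8996]
 [ 0.0001 -0.8996 -0.4366]
 [-1.     -0.     -0.    ]] 1.0022172090436958
```

View pics/top0.png

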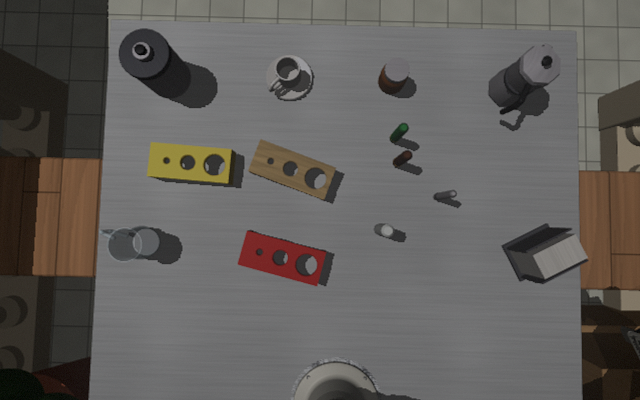

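View pics/side0.png

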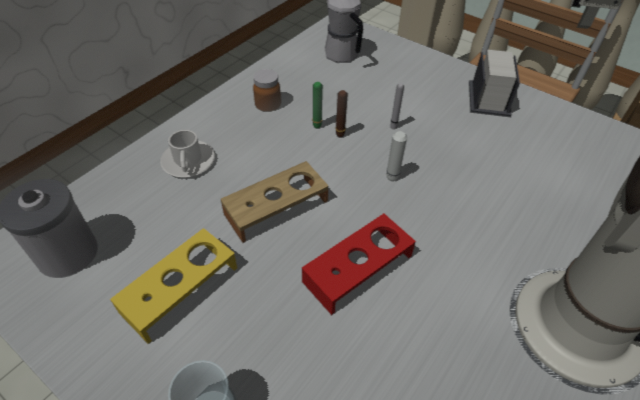

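Candidates for the muddler are dark brown at top (402,158) / side (341,113), and green at top (400,132) / side (317,105). For the holder they are bamboo at top (292,170), yellow at (192,163) and red at (287,258). By the description I choose the brown one and the bamboo one. I'll check that with a crop and a refined measurement.

Run:
```python
from h import *
a=imaging.get_image('top');b=imaging.get_image('side')
A=cv2.resize(a[125:210,240:430],None,fx=4,fy=4,interpolation=cv2.INTER_CUBIC)
B=cv2.resize(b[70:150,290:420],None,fx=3,fy=3,interpolation=cv2.INTER_CUBIC)
o=np.zeros((A.shape[0]+B.shape[0],A.shape[1],3),np.uint8);o[:A.shape[0]]=A;o[A.shape[0]:,:B.shape[1]]=B
cv2.imwrite('pics/crop1.png',o[:,:,::-1])
P=[.611,-.144,0]
print('dark foot/top',proj('top',[P,[.611,-.144,.125]]),proj('side',[P,[.611,-.144,.125]]))
print('tool',tool([.611,-.144,.227]))
```

```text
dark foot/top [[395.61211312 163.48850868]
 [407.21122684 155.29141145]] [[340.02669357 135.00078522]
 [342.74437442  91.85649804]]
tool [-2.37186348e-01 -2.53680957e+02 -4.86792286e+02]
```

View pics/crop1.png

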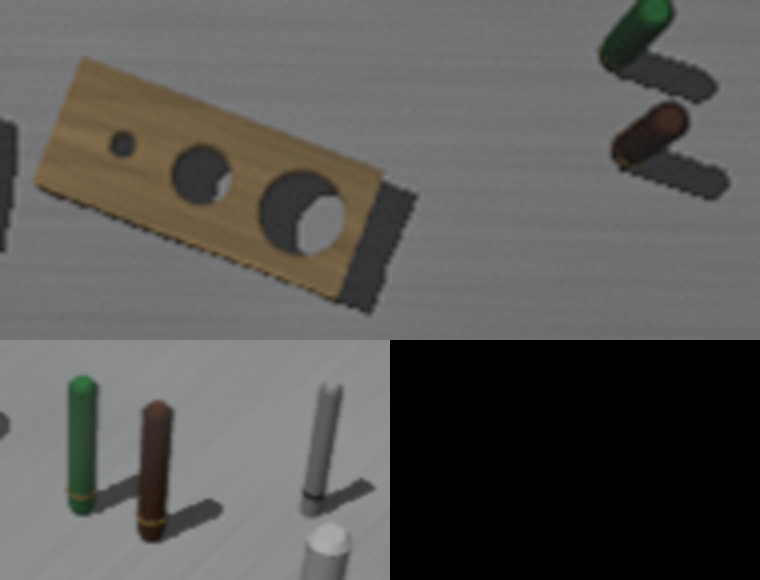

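The crop confirms it: the brown rod with the brass band is at crop (650,135), the green one is at (638,35), and the bamboo holder has its large hole at crop (302,212). I'm moving over the dark muddler.

```bash
python3 -m pendant '[[[1,0,-18,-35,0,0,0],[1,0,-36,-69,0,0,0],[1,0,-54,-104,0,0,0],[1,0,-72,-139,0,0,0],[1,0,-90,-173,0,0,0],[1,0,-108,-208,0,0,0],[1,0,-126,-243,0,0,0],[1,0,-144,-278,0,0,0],[1,0,-162,-312,0,0,0],[1,0,-180,-347,0,0,0],[1,0,-198,-382,0,0,0],[1,0,-216,-416,0,0,0]]]'
python3 -m pendant '[[[1,0,-18,-35,0,0,0],[1,0,-37,-70,0,0,0],[1,0,-37,-70,0,0,0],[1,0,-37,-70,0,0,0]]]'
python3 - <<'E'
from h import *
save('wrist','w1.png')
for n in ('wrist','top'):
  if n=='top':save('top','x.png')
  for d in imaging.landmark_of('dark_muddler',n): print(n,d,proj(n,d['xyz']))
print(tool([.611,-.144,.227]),readout.get_state()['tcp_pos'],proj('wrist',[[.611,-.144,.125],[.611,-.144,0]]))
E
```

```text
t: 1.6
tcp_pos: [0.5648, -0.2072, 0.2271]
tcp_rot: [0.689, 0.158, -0.689, 0.159]
wrist_force: [1.1, -0.4, -0.3]
finger_gap: 1.002
t: 1.93
tcp_pos: [0.612, -0.1405, 0.2269]
tcp_rot: [0.689, 0.161, -0.688, 0.16]
wrist_force: [-1.1, -0.3, -1.2]
finger_gap: 1.001
wrist {'xyz': [0.6708, -0.1338, -0.0006], 'score': 0.86} [[329.64234944 110.44335484]]
wrist {'xyz': [0.6137, -0.1429, 0.001], 'score': 0.81} [[314.9720441  158.81431123]]
top {'xyz': [0.6737, -0.1352, 0.0035], 'score': 0.46} [[392.78821558 139.25555758]]
[-0.43516988 -2.24234205 -2.42680275] [ 0.60978727 -0.14707415  0.22656905] [[312.70239443 189.62776604]
 [313.79120361 160.17246419]]
```

View pics/w1.png

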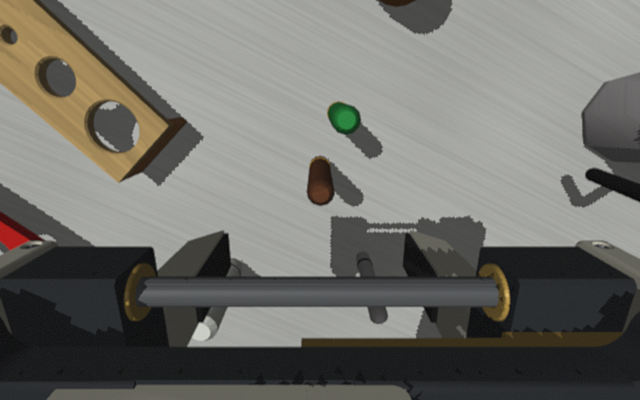

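The wrist view shows the dark muddler at (320,180), clear between the finger planes. Green is at (344,117) and the holder's holes are at (113,126), (56,76) and (9,34). I'll measure again now that the arm has settled.

Run:
```python
from h import *
from scipy.optimize import least_squares
np.set_printoptions(precision=4,suppress=True)
im=imaging.get_image('wrist')
print(readout.get_state()['tcp_pos'],readout.get_state()['joint_velocities'])
cv2.imwrite('pics/w2.png',im[:,:,::-1])
f=im.astype(int);m=((f[...,0]>f[...,2]+12)&(f[...,0]>f[...,1]+8)&(f.sum(2)<330)).astype(np.uint8);m[:140]=0;m[240:]=0;m[:,:290]=0;m[:,350:]=0
ys,xs=np.nonzero(m);print(xs.min(),xs.max(),ys.min(),ys.max(),len(xs))
# silhouette fit in the wrist view: cylinder outline
th=np.linspace(0,2*np.pi,60)
def outline(x,y,n='wrist'):
    P=[];
    for z,r in((0,.009),(.01,.012),(.119,.012),(.125,.008)): P+= [[x+r*np.cos(t),y+r*np.sin(t),z] for t in th]
    return proj(n,P)
mm=cv2.moments(m,True)
best=None
for x in np.arange(.600,.624,.001):
  for y in np.arange(-.156,-.132,.001):
    h=cv2.convexHull(outline(x,y).astype(np.float32));k=np.zeros_like(m);cv2.fillConvexPoly(k,np.round(h*16).astype(np.int32),1,shift=4)
    v=(k&m).sum()/(k|m).sum()
    if best is None or v>best[0]:best=(v,x,y)
print(best,tool([best[1],best[2],.227]))
# holder fit from top view plate corners
c=np.array([(83,58),(383,172),(338,300),(36,184)])/4+[240,125]-.375
L=np.array([(100,-42.5),(-100,-42.5),(-100,42.5),(100,42.5)])/1e3
W=np.array([ray('top',p,.05)[:2] for p in c])
def fit(L,W,sc=1):
    q=least_squares(lambda p:((R.from_euler('z',p[2]).as_matrix()[:2,:2]@L.T).T+p[:2]-W).ravel(),[W[:,0].mean(),W[:,1].mean(),1.2]);return q.x,np.round(q.fun*1e3,1)
print('corners',fit(L,W)); print('corn other order',fit(np.roll(L,2,0)*1,W)[1], fit(L*[1,-1],W)[1])
H=np.array([(-62,0),(4,0),(56,0)])/1e3
ch=np.array([(302,212),(201,174),(122,144)])/4+[240,125]-.375
print('holes top',fit(H,np.array([ray('top',p,.05)[:2] for p in ch])))
print('holes wrist',fit(H,np.array([ray('wrist',p,.05)[:2] for p in [(113,126),(56,76),(9,34)]])))
```

```text
[ 0.6098 -0.1472  0.2266] [ 0.0051 -0.0009 -0.0053 -0.0002 -0.0006 -0.0011 -0.    ]
301 327 152 198 966
(np.float64(0.8311800172265289), np.float64(0.614), np.float64(-0.143)) [-0.3801 -1.9246 -5.6073]
corners (array([0.5831, 0.1208, 1.2319]), array([ 0.6, -0.1,  0.4, -2.1, -0.3,  0.3, -0.7,  1.9]))
corn other order [ 0.6 -0.1  0.4 -2.1 -0.3  0.3 -0.7  1.9] [-78.6  28.2 -80.4  26.8  78.9 -28.   80.2 -27.1]
holes top (array([0.5843, 0.1224, 1.2319]), array([ 0.1,  0.3,  0. , -0.1, -0.1, -0.2]))
holes wrist (array([0.5853, 0.1136, 1.2186]), array([-0.2, -0.4,  0.1, -0.5,  0.2,  0.8]))
```

```bash
python3 -m pendant '[[[1,5,-2,-4,0,0,0],[1,30,-2,-4,0,0,0],[1,60,-2,-4,0,0,0],[1,90,-2,-4,0,0,0],[1,115,-2,-4,0,0,0],[1,130,-2,-4,0,0,0],[1,140,-2,-4,0,0,0],[1,145,-2,-4,0,0,0],[1,145,-2,-4,0,0,0],[1,145,-2,-4,0,0,0]]]'
python3 - <<'E'
from h import *
save('wrist','w3.png')
print(readout.get_state()['tcp_pos'],tool([.6125,-.1437,.081]))
E
```

```text
t: 3.02
tcp_pos: [0.614, -0.1416, 0.0825]
tcp_rot: [0.69, 0.158, -0.689, 0.158]
wrist_force: [-0.6, -0.1, 0.7]
finger_gap: 0.998
[ 0.6143256  -0.14159064  0.08300983] [2.00681111 1.09873887 2.56654129]
```

View pics/w3.png

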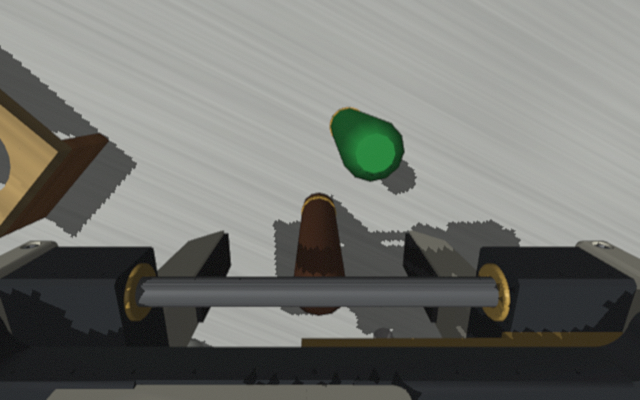

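Run:
```python
from h import *
s=readout.get_state();Q=R.from_quat(s['tcp_rot']).as_matrix()
T=np.array(imaging.camera_model('wrist')['tool_from_camera']);print(T.round(3))
for n,uv,z in(('foot far edge',(319,194),.005),('top near edge',(319,314),.121)):
    print(n,tool(ray('wrist',uv,z)))
```

```text
[[ 0.    -0.29   0.957 -0.158]
 [ 1.    -0.    -0.     0.001]
 [ 0.     0.957  0.29  -0.078]
 [ 0.     0.     0.     1.   ]]
foot far edge [78.02363467  2.68473032 -5.94013936]
top near edge [-38.00970632   1.87765954  12.68268829]
```

```bash
python3 -m pendant '[[[1,0,2,3,0,0,0],[1,0,2,3,0,0,0],[-1,0,2,3,0,0,0],[-1,0,2,3,0,0,0],[-1,0,2,3,0,0,0],[-1,0,2,3,0,0,0],[-1,0,2,3,0,0,0],[-1,0,2,3,0,0,0],[-1,0,2,3,0,0,0],[-1,0,2,3,0,0,0]]]' 25
python3 -c "
from h import *
s=readout.get_state();print(s['tcp_pos'],s['finger_gap']*92)"
```

```text
t: 3.9
tcp_pos: [0.6115, -0.1444, 0.0817]
tcp_rot: [-0.689, -0.158, 0.689, -0.158]
wrist_force: [0.6, -0.5, -0.7]
finger_gap: 0.47
[ 0.61148345 -0.14444571  0.08170171] 43.28368339854662
```

Still closing.

```bash
python3 -m pendant '[[[-1,0,0,0,0,0,0],[-1,0,0,0,0,0,0],[-1,0,0,0,0,0,0],[-1,0,0,0,0,0,0],[-1,0,0,0,0,0,0],[-1,0,0,0,0,0,0]]]'
python3 -c "
from h import *
s=readout.get_state();print(s['tcp_pos'],s['finger_gap']*92)"
```

```text
t: 4.4
tcp_pos: [0.6114, -0.1445, 0.0817]
tcp_rot: [-0.689, -0.158, 0.689, -0.158]
wrist_force: [0.4, 0.4, 0.2]
finger_gap: 0.252
[ 0.61144693 -0.14452918  0.08169411] 23.186516003983908
```

```bash
python3 -m pendant '[[[-1,-10,0,0,0,0,0],[-1,-30,0,0,0,0,0],[-1,-60,0,0,0,0,0],[-1,-90,0,0,0,0,0],[-1,-105,0,0,0,0,0],[-1,-105,-20,-5,0,0,0],[-1,-105,-50,-12,0,0,0],[-1,-105,-85,-20,0,0,0],[-1,-105,-120,-28,0,0,0],[-1,-105,-155,-36,0,0,0],[-1,-105,-180,-42,0,0,0],[-1,-105,-195,-45,0,0,0]]]'
python3 -m pendant '[[[-1,0,-8,-2,0,0,0],[-1,0,-13,-3,0,0,0],[-1,0,-13,-3,0,0,0],[-1,0,-13,-3,0,0,0],[-1,0,-13,-3,0,0,0]]]'
python3 - <<'E'
from h import *
readout.get_state()
im=imaging.get_image('wrist');cv2.imwrite('pics/w4.png',im[:,:,::-1])
s=readout.get_state();print(s['t'],s['tcp_pos'],s['finger_gap']*92,np.abs(s['joint_velocities']).max())
x,y,a=.584,.1215,1.232
for X in(-62,4,56): 
  p=np.array([x+X/1e3*np.cos(a),y+X/1e3*np.sin(a),.05]);print(p,proj('wrist',p)[0],tool(p))
p=s['tcp_pos'];z=p[2]-.081
print('foot',proj('wrist',[[p[0],p[1],z],[p[0],p[1],z+.1]]))
E
```

```text
t: 5.4
tcp_pos: [0.5658, 0.0553, 0.188]
tcp_rot: [0.689, 0.161, -0.688, 0.16]
wrist_force: [-0.3, 1.2, -0.2]
finger_gap: 0.259
t: 5.82
tcp_pos: [0.5643, 0.0616, 0.1867]
tcp_rot: [-0.689, -0.157, 0.689, -0.158]
wrist_force: [-0.3, 0.1, -0.4]
finger_gap: 0.256
5.8667 [0.56424364 0.06170816 0.18661663] 23.41243496093599 0.00359956537755271
[0.56339417 0.06302437 0.05      ] [313.86179053 181.88115944] [136.61577164  -1.63332135   0.1428925 ]
[0.58532941 0.12527262 0.05      ] [261.14060837 130.74702503] [136.57158244 -48.17753723 -46.65063286]
[0.60261172 0.1743167  0.05      ] [215.99879635  86.96410156] [136.53676671 -84.84873761 -83.51825891]
foot [[315.38063254 200.26515876]
 [314.82162745 265.57925807]]
```

View pics/w4.png

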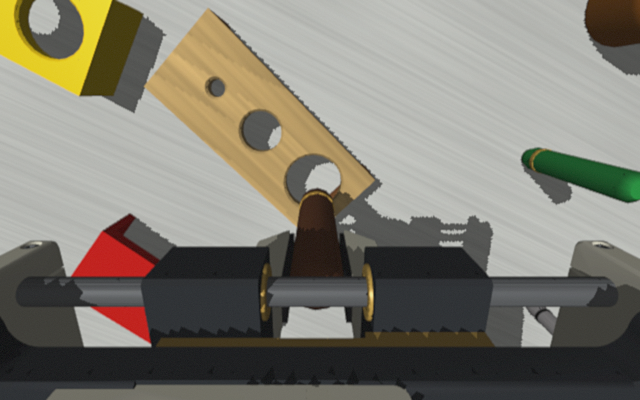

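The holder's holes match the prediction to within about 2 px. The green look-alike at (580,175) may be tilted or fallen, so I'm checking the side camera.

Run:
```python
from h import *
a=imaging.get_image('top');b=imaging.get_image('side')
A=cv2.resize(a[110:260,240:470],None,fx=2,fy=2,interpolation=cv2.INTER_CUBIC)
B=cv2.resize(b[60:230,230:430],None,fx=1.5,fy=1.5,interpolation=cv2.INTER_CUBIC)
o=np.zeros((A.shape[0]+B.shape[0],A.shape[1],3),np.uint8);o[:A.shape[0]]=A;o[A.shape[0]:,:B.shape[1]]=B
cv2.imwrite('pics/c2.png',o[:,:,::-1])
print(proj('wrist',[[.673,-.135,0],[.673,-.135,.125]]))
```

```text
[[527.79486635 158.37672329]
 [637.93145363 192.02751195]]
```

View pics/c2.png

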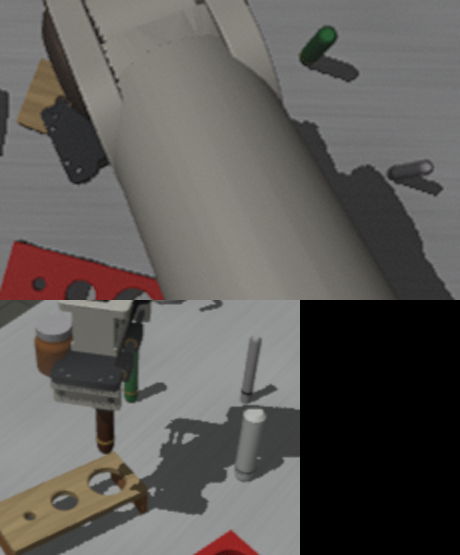

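Both images show everything still standing. The green lean was only perspective, and the projection matches. Next is the largest hole.

```bash
python3 -m pendant '[[[-1,0,-2,0,0,0,0],[-1,15,-2,0,0,0,0],[-1,35,-2,0,0,0,0],[-1,55,-2,0,0,0,0],[-1,75,-2,0,0,0,0],[-1,90,-2,0,0,0,0],[-1,98,-2,0,0,0,0],[-1,101,-2,0,0,0,0],[-1,101,-2,0,0,0,0],[-1,101,-2,0,0,0,0],[-1,101,-2,0,0,0,0]]]'
python3 - <<'E'
from h import *
im=imaging.get_image('wrist')[60:340,120:520];b=imaging.get_image('side')[100:220,200:350]
o=np.zeros((560,800,3),np.uint8);o[:420,:600]=cv2.resize(im,(600,420));o[380:560,600:800]=cv2.resize(b,(200,180))[:,:]
o=np.zeros((280,750,3),np.uint8);o[:,:400]=im;o[:,400:]=cv2.resize(b,(350,280))
cv2.imwrite('pics/c3.png',o[:,:,::-1])
s=readout.get_state();print(s['t'],s['tcp_pos'],s['finger_gap']*92,s['wrist_force'])
E
```

```text
t: 6.88
tcp_pos: [0.5639, 0.0656, 0.0868]
tcp_rot: [0.69, 0.158, -0.688, 0.158]
wrist_force: [0.8, -0.2, 0.3]
finger_gap: 0.259
6.9833 [0.56380357 0.065441   0.08677901] 23.69574196250251 [ 0.15699939 -0.41714193 -0.78888062]
```

View pics/c3.png

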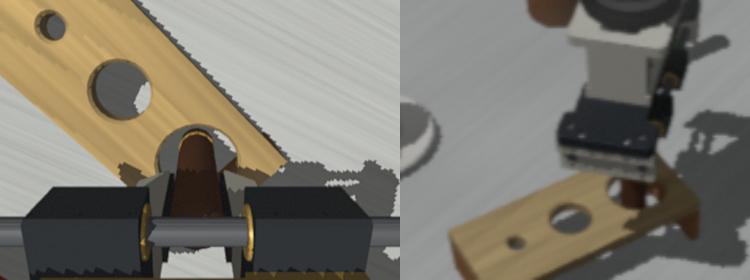

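The muddler is inside the largest hole with its foot about 5 mm above the table. I'll dip 2 mm further, lift out, and go above the middle hole.

```bash
python3 -m pendant '[[[-1,2,0,0,0,0,0],[-1,2,0,0,0,0,0],[-1,-15,0,0,0,0,0],[-1,-40,0,0,0,0,0],[-1,-65,0,0,0,0,0],[-1,-85,0,0,0,0,0],[-1,-85,0,0,0,0,0],[-1,-85,-12,-12,0,0,0],[-1,-85,-30,-30,0,0,0],[-1,-85,-42,-43,0,0,0],[-1,-85,-45,-46,0,0,0],[-1,-85,-45,-46,0,0,0]]]'
python3 -m pendant '[[[-1,0,0,0,0,0,0],[-1,0,0,0,0,0,0],[-1,0,0,0,0,0,0]]]'
python3 - <<'E'
from h import *
im=imaging.get_image('wrist');cv2.imwrite('pics/w5.png',cv2.resize(im[60:260,200:440],None,fx=3,fy=3,interpolation=cv2.INTER_CUBIC)[:,:,::-1])
s=readout.get_state();print(s['t'],s['tcp_pos'],s['finger_gap']*92)
x,y,a=.584,.1215,1.232
for X in(4,56): 
  p=np.array([x+X/1e3*np.cos(a),y+X/1e3*np.sin(a),.05]);print(p,(proj('wrist',p)[0]-[200,60])*3,tool(p))
Q=R.from_quat(s['tcp_rot']).as_matrix();p=s['tcp_pos'];z=p[2]-.0817
print('foot',(proj('wrist',[[p[0],p[1],z],[p[0],p[1],z+.01]])-[200,60])*3)
print('far band edge',(proj('wrist',np.array(p)*[1,1,0]+[0,0,z+.012]-.012*Q[:,2])-[200,60])*3)
E
```

```text
t: 7.98
tcp_pos: [0.5843, 0.1277, 0.1701]
tcp_rot: [-0.689, -0.16, 0.689, -0.159]
wrist_force: [-0.4, 0.2, 0.7]
finger_gap: 0.253
t: 8.23
tcp_pos: [0.5845, 0.1242, 0.1704]
tcp_rot: [-0.689, -0.157, 0.69, -0.158]
wrist_force: [1.0, -0.3, -1.4]
finger_gap: 0.254
8.2833 [0.58454867 0.12439446 0.17048256] 23.42675174799114
[0.58532941 0.12527262 0.05      ] [344.93759599 375.36830971] [120.48137986  -0.52605718  -1.17826531]
[0.60261172 0.1743167  0.05      ] [214.76179082 249.16397542] [120.43000656 -37.16617139 -38.07676652]
foot [[346.13671669 419.82197713]
 [346.03064103 432.39023402]]
far band edge [[345.95265476 387.7437301 ]]
```

View pics/w5.png

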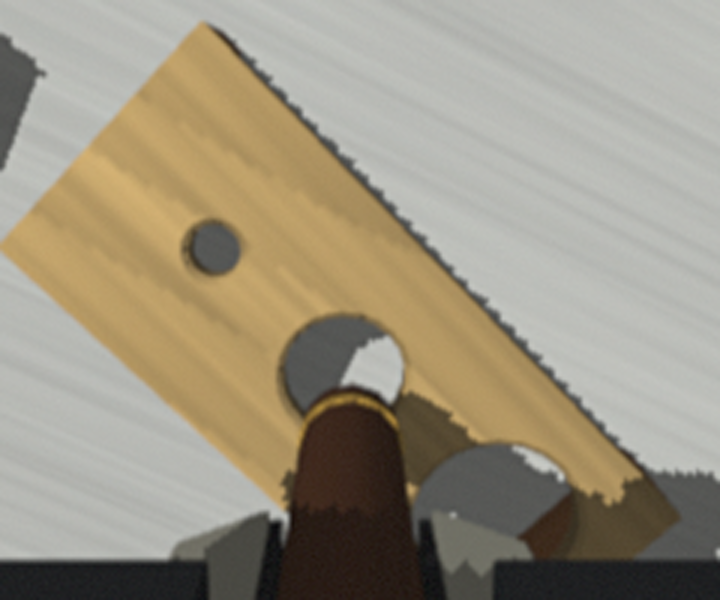

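The hole centre is seen at (343,375) against a prediction of (345,375). The rod sits about 1 mm to the right of tool centre. A shift of y -2, z -2 centres it, and I'll lower it slowly.

```bash
python3 -m pendant '[[[-1,0,-2,-2,0,0,0],[-1,0,-2,-2,0,0,0],[-1,10,-2,-2,0,0,0],[-1,22,-2,-2,0,0,0],[-1,34,-2,-2,0,0,0],[-1,46,-2,-2,0,0,0],[-1,58,-2,-2,0,0,0],[-1,68,-2,-2,0,0,0],[-1,76,-2,-2,0,0,0],[-1,82,-2,-2,0,0,0],[-1,84,-2,-2,0,0,0],[-1,84,-2,-2,0,0,0]]]'
python3 -m pendant '[[[-1,0,0,0,0,0,0],[-1,0,0,0,0,0,0],[-1,0,0,0,0,0,0]]]'
python3 - <<'E'
from h import *
im=imaging.get_image('wrist');cv2.imwrite('pics/w6.png',cv2.resize(im[100:330,200:440],None,fx=2.5,fy=2.5,interpolation=cv2.INTER_CUBIC)[:,:,::-1])
s=readout.get_state();print(s['t'],s['tcp_pos'],s['finger_gap']*92,s['wrist_force'])
E
```

```text
t: 9.28
tcp_pos: [0.5854, 0.1286, 0.0861]
tcp_rot: [-0.689, -0.158, 0.689, -0.158]
wrist_force: [0.3, -0.2, 0.5]
finger_gap: 0.257
t: 9.53
tcp_pos: [0.5862, 0.1287, 0.0875]
tcp_rot: [0.69, 0.158, -0.689, 0.158]
wrist_force: [0.0, -0.0, 0.2]
finger_gap: 0.257
9.5833 [0.58610841 0.12868807 0.08738249] 23.476984666446956 [-0.32508219 -0.64643358 -0.58204194]
```

View pics/w6.png

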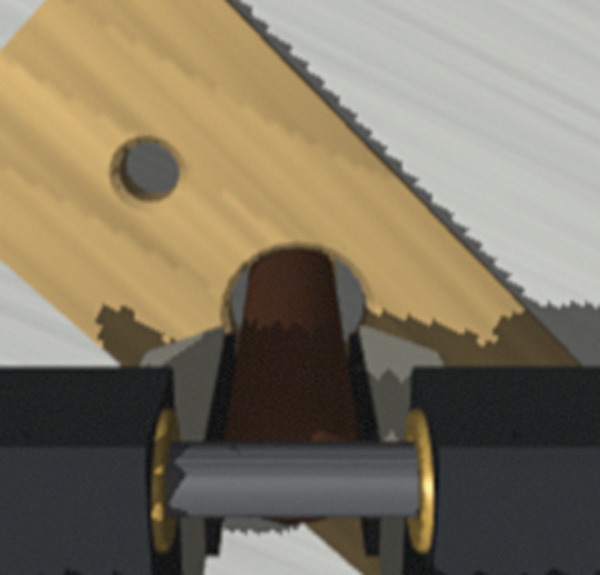

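The rod is through the middle hole with no contact force, sitting about 1.5 mm off centre. I'll centre it and ease down to contact.

```bash
python3 -m pendant '[[[-1,0,1.5,1.5,0,0,0],[-1,1,1.5,1.5,0,0,0],[-1,2,1.5,1.5,0,0,0],[-1,3,1.5,1.5,0,0,0],[-1,4,1.5,1.5,0,0,0],[-1,5,1.5,1.5,0,0,0],[-1,5,1.5,1.5,0,0,0],[-1,5,1.5,1.5,0,0,0],[-1,5,1.5,1.5,0,0,0]]]'
python3 -c "
from h import *
s=readout.get_state();print(s['tcp_pos'],s['wrist_force'],tool([.5853,.1253,.0817]))"
```

```text
t: 10.33
tcp_pos: [0.585, 0.1267, 0.0817]
tcp_rot: [0.689, 0.158, -0.689, 0.158]
wrist_force: [0.2, 0.3, 0.2]
finger_gap: 0.258
[0.58496789 0.1266892  0.08172007] [0.24780534 0.25910646 0.22887601] [0.01995395 1.39476229 0.30792115]
```

```bash
python3 -m pendant '[[[-1,0.5,0,0,0,0,0],[-1,0.5,0,0,0,0,0],[-1,0.5,0,0,0,0,0],[-1,0.5,0,0,0,0,0]]]'; python3 -m pendant '[[[-1,0.5,0,0,0,0,0],[-1,0.5,0,0,0,0,0],[-1,0.5,0,0,0,0,0],[-1,0.5,0,0,0,0,0]]]'; python3 -m pendant '[[[-1,0.5,0,0,0,0,0],[-1,0.5,0,0,0,0,0],[-1,0.5,0,0,0,0,0],[-1,0.5,0,0,0,0,0]]]'
```

```text
t: 10.67
tcp_pos: [0.5852, 0.1268, 0.0817]
tcp_rot: [0.689, 0.158, -0.689, 0.158]
wrist_force: [-0.5, -0.3, 4.5]
finger_gap: 0.256
t: 11.0
tcp_pos: [0.5853, 0.1268, 0.0816]
tcp_rot: [0.689, 0.158, -0.689, 0.158]
wrist_force: [-2.2, -1.1, 8.4]
finger_gap: 0.258
t: 11.33
tcp_pos: [0.5855, 0.1269, 0.0816]
tcp_rot: [0.69, 0.158, -0.689, 0.159]
wrist_force: [-3.4, -0.5, 10.4]
finger_gap: 0.257
```

Foot contact is confirmed (10 N, height unchanged). I'll relax slightly and open.

```bash
python3 -m pendant '[[[-1,-1,0,0,0,0,0],[-1,-1,0,0,0,0,0],[-1,-1,0,0,0,0,0],[-0.2,-1,0,0,0,0,0],[-0.2,-1,0,0,0,0,0],[0.3,-1,0,0,0,0,0],[0.3,-1,0,0,0,0,0],[0.3,-1,0,0,0,0,0],[0.3,-1,0,0,0,0,0],[0.3,-1,0,0,0,0,0],[0.3,-1,0,0,0,0,0],[0.3,-1,0,0,0,0,0]]]'
python3 - <<'E'
from h import *
im=imaging.get_image('wrist');cv2.imwrite('pics/w7.png',im[:,:,::-1])
s=readout.get_state();print(s['t'],s['tcp_pos'],s['finger_gap']*92,s['wrist_force'])
E
```

```text
t: 12.33
tcp_pos: [0.5849, 0.1266, 0.0812]
tcp_rot: [-0.689, -0.158, 0.689, -0.158]
wrist_force: [-0.2, 0.5, -0.8]
finger_gap: 0.65
12.3833 [0.58496725 0.12658036 0.08124109] 59.61249295639258 [-0.03858301 -0.60110701  1.05748528]
```

View pics/w7.png

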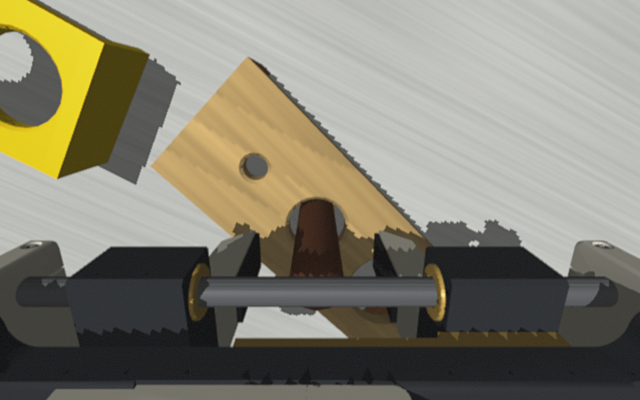

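The muddler stands free in the middle hole at (317,240) with the fingers clear on both sides. I'll retreat straight up.

```bash
python3 -m pendant '[[[0.3,-5,0,0,0,0,0],[0.3,-20,0,0,0,0,0],[0.3,-40,0,0,0,0,0],[0.3,-65,0,0,0,0,0],[0.3,-90,0,0,0,0,0],[0.3,-120,0,0,0,0,0],[0.3,-145,0,0,0,0,0],[0.3,-145,25,25,0,0,0],[0.3,-145,50,50,0,0,0],[0.3,-145,75,75,0,0,0],[0.3,-145,100,100,0,0,0],[0.3,-145,100,100,0,0,0]]]'
python3 -m pendant '[[[0.3,0,20,20,0,0,0],[0.3,0,45,45,0,0,0],[0.3,0,60,60,0,0,0],[0.3,0,60,60,0,0,0],[0.3,0,60,60,0,0,0],[0.3,0,60,60,0,0,0]]]'
python3 - <<'E'
from h import *
a=imaging.get_image('top')
for d in imaging.landmark_of('dark_muddler','top'): print(d)
b=imaging.get_image('side')
for t in('dark_muddler','steel_muddler','white_muddler'):
  for d in imaging.landmark_of(t,'side'): print(t,d)
A=cv2.resize(a[110:260,230:470],None,fx=1.6,fy=1.6);B=cv2.resize(b[60:260,200:430],None,fx=1.8,fy=1.8)
h=max(len(A),len(B));o=np.zeros((h,A.shape[1]+B.shape[1],3),np.uint8);o[:len(A),:A.shape[1]]=A;o[:len(B),A.shape[1]:]=B
cv2.imwrite('pics/c4.png',o[:,:,::-1]);print(readout.get_state()['t'],o.shape)
E
```

```text
t: 13.38
tcp_pos: [0.5365, -0.016, 0.226]
tcp_rot: [-0.689, -0.153, 0.691, -0.157]
wrist_force: [-0.8, -1.4, -1.3]
finger_gap: 0.649
t: 13.88
tcp_pos: [0.5113, -0.0862, 0.2267]
tcp_rot: [0.689, 0.159, -0.689, 0.158]
wrist_force: [0.5, -0.1, 0.2]
finger_gap: 0.65
{'xyz': [0.6753, -0.1332, 0.0039], 'score': 0.73}
{'xyz': [0.5865, 0.1247, 0.0015], 'score': 0.5}
dark_muddler {'xyz': [0.5868, 0.1246, -0.0008], 'score': 0.92}
dark_muddler {'xyz': [0.6759, -0.1354, 0.0019], 'score': 0.7}
steel_muddler {'xyz': [0.5258, -0.2482, -0.0004], 'score': 0.89}
white_muddler {'xyz': [0.4401, -0.1009, -0.0055], 'score': 0.97}
14.1833 (360, 798, 3)
```

View pics/c4.png

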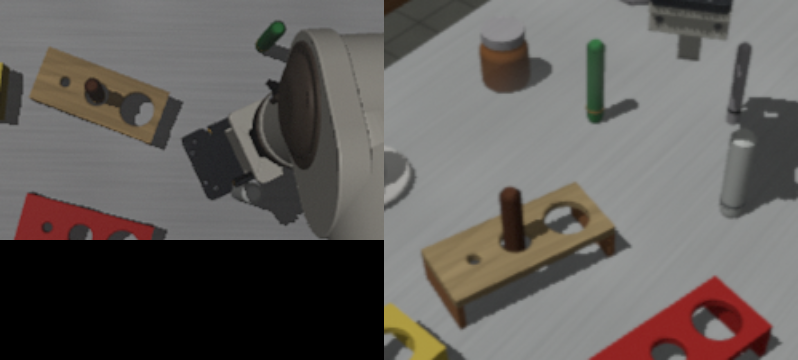

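The dark muddler stands upright in the middle hole (side crop (512,220)), and the steel, white and green ones are standing where they were. The robot is clear.

```bash
python3 -c "
from workcell import ticket;print(ticket.finish_job())"
```

```text
the job is handed in; nothing more can be done
None
```

The dark muddler is standing upright in the middle hole of the bamboo holder, and the job was handed in at about 14 s.

- **Largest hole:** I pushed it down until its foot was a few millimetres off the table, judged from the gripper height, not seen directly. Then I lifted it out.
- **Middle hole:** I lowered it gently until the foot touched the table (about 10 N), then let go and moved clear.
- **Last checks:** The networks put its foot at about (0.587, 0.125), within about 2 mm of the hole centre I measured. The steel, white and green muddlers still stand where they were, and the gripper touches nothing.
- **Checks that disagreed:**
  - The arm settled 2–3 mm off its commanded position over the middle hole; I saw this and corrected it before the final lowering.
  - The green muddler looked as if it had fallen in one wrist picture. That was only perspective; another view and the calibration showed it upright.

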